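# Close and latch the disc player's cover

### The arm

A 6-joint arm with a two-finger parallel gripper is mounted at the origin on the work surface. World frame = base frame: x ahead of the robot, y to its left, z up, the work surface at z = 0. Lengths are in mm, angles in rad, forces in N, time in s.
With the tool pointing down it reaches from about 275 to 1000 mm from the base axis. Payload 8.4 kg.
Tool frame: the origin (TCP) lies between the finger pads; the fingertips stand 17 mm ahead of it and the grasp point (between the pads) lies 2 mm behind it; z points along the fingers, y is the line along which they close (so a half turn about z gives the same grasp; the last joint's range is limited). The gripper opens to 85 mm and grips with 20 to 120 N. Pads are 22 mm wide; open, the fingers measure 114 mm over their backs; the gripper's body (76 mm by 85 mm) begins 54 mm behind the grasp point. The pads swing forward as they close: fully open they stand 13 mm farther back than shut.
Start: joints at [-1.117, 0.353, 1.633, -0, 1.155, -0.002], TCP at [275.112, -561.196, 248.281] pointing down, gripper open.
Joint ranges: [-2.63, 2.63], [-0.92, 2.1], [0.06, 2.66], [-1.3, 4.44], [0, 2.69], [-3.02, 3.02]. Speed limits (rad/s): [2.22, 2.22, 2.79, 3.14, 3.14, 3.14].

### API

Orientations are given as [roll, pitch, yaw] about the fixed x, y, z axes, in that order (R = Rz(yaw) Ry(pitch) Rx(roll)).
In Python, from rig import sense, grab_frame, sign_off gives the robot as it stands. The module is installed in compiled form; this text tells all that it offers.
- The arm moves only by the tool send_rows, never from a script. Its argument "moves" is a list that holds one entry, the list of rows, each a list of 7 numbers: the shift along the world's x, y, z in m, then the turn, a rotation vector about the world's x, y, z in rad, then the opening, from -1 (shut) to 1 (fully open). In form: [[[dx, dy, dz, rx, ry, rz, jaw], ...]]. A call has 1 to 10 rows; each row shifts and turns the commanded pose from where the row before left it; what a row does not reach is not made up. A row lasts 1/10 s, in which the tool goes at most 50 mm and 8.59 degrees, less where a joint would pass 70% of its speed; a pose out of reach is approached as far as the arm can. A call with a gripper value outside its range is refused whole. The fingers move at their own pace and stop on an object; "grip_force" is the grip in N (left out, the last holds). Time passes only in rows, so rows that do not move let the fingers close. It gives the time, the measured TCP pose, the force, the opening and the grip force at its end, in the units of the state.
- sense(): the state, without advancing time (a new reading comes with each control period).
- grab_frame(name): name is "scene" or "top" or "wrist"; returns a dict with "img" (420x560x3 uint8, red, green, blue), "mtx" (3x3 intrinsics, pixels), "dist" ([k1, k2, p1, p2, k3] as OpenCV has them; the pictures are not rectified), "rvec" (rotation vector, rad) and "tvec" (3), from world to camera coordinates, as OpenCV has them; the wrist camera has in their place "T_tool_cam" (4x4, takes a point from camera to tool coordinates, whose origin is the TCP and whose axes are the flange's). Camera axes: x right, y down, z forward; pixel columns grow to the right and rows downward; lengths in mm; the calibration is good to about 2 mm. A picture is of the moment at which its call begins: read the wrist's pose just before it. There is no depth.
- sign_off(): hands the job in; it is judged then, once.
The state is a dict: "clock": time; "qpos": joint angles; "qvel": joint speeds; "joint_efforts": joint torques, N m; "eef_pos": TCP position; "tcp_rot": TCP orientation; "contact_force": force on the tool from outside, world axes, zero at the start; "wrist_torque": the same for the moment, N m; "opening": opening from 0.0 (shut) to 1.0 (fully open); "grasp_force": force on a finger pad.
Only numpy, scipy, OpenCV 4.12 (cv2) and the standard library are available. Lean on these libraries where they do the work, as an engineer would, in place of code of your own. Each camera call takes 0.05 s, during which the arm holds its last target. There are 200 camera calls.

### The job

The disc player's dust cover was left standing open. Push it down gently until it just rests on its soft rubber stop and stays there, without slamming it or squashing the stop hard, and then turn the steel catch a full quarter turn so that its tongue lies over the cover's front edge. Leave everything else on the TV bench where it is.

Things in the scene. Friction and masses are not known exactly. Their poses are not given: they have to be found in the camera images.
- player: Flat aluminium disc player, fixed to the bench, 250 x 240 mm, deck 60 mm high. Origin on the bench, z up; +x points from its catch side to its hinge side (roughly away from the robot), y along its width. The housing spans x -145 to +105 mm and y -120 to +120 mm. A disc lies on the deck.
- cover_hinge (a point): Middle of the cover's hinge line, at (85, 0, 85) mm in the player's frame; the hinge line runs along the player's y. Axes as the player's.
- cover (a joint): Angle of the cover in rad: 0 = level, growing as it opens (starts 0.8 to 1.15). The hinge is stiff (friction 0.55 N m): the cover stays wherever it is left; 2 to 6 N square on its outer face near the front edge moves it down. It meets its stop somewhere between 0.03 and 0.135 rad, different each time, and does not go level.
- cover_panel: The cover: black plate 185 mm long from the hinge, 200 mm wide, 8 mm thick, about 0.3 kg. Origin at the hinge line, at mid thickness; its -x runs along the plate to the front edge, +z is its outer face (which looks up when closed, up and away from the robot when open).
- cover_edge (a point): Middle of the cover's front edge, on its outer face: (-185, 0, 4) mm in the cover panel's frame.
- stop_foot (a point): Origin on the deck at (-70, 78, 60) mm in the player's frame. A screw post rises here, with a soft rubber pad 13 mm wide that stops the cover's underside 155 mm from the hinge. The pad's top is 25.7 to 41.7 mm above the deck, different each time and not reported: feel for it. The pad gives 3 mm under 7.5 N, then is hard; never load it beyond 15 N.
- catch (a joint): Angle of the catch in rad: 0 = open, the tongue points to the player's +y, clear of the cover; grows as it is turned clockwise seen from above to its end stop at 1.571, where the tongue points to the player's +x over the cover's front edge. Starts at 0 to 0.3; friction 0.06 N m.
- catch_grip (a point): Middle of the catch's upright steel grip bar, on its axis, at (-120, 0, 137) mm in the player's frame. Bar 12 mm wide, 44 mm long (along this point's y, the way of the tongue), 28 mm high (123 to 151 mm above the bench). The tongue under it is 16 mm wide, reaches 39 mm from the axis, 117 to 123 mm above the bench, higher than the closed cover.
- remote: White TV remote lying flat, 165 x 44 x 18 mm, origin under its middle. Bystander.
- tumbler: Glass tumbler, 76 mm wide, 95 mm high, origin under its middle. Bystander.
- dish: Round steel key dish, 110 mm wide, 22 mm high, origin under its middle. Bystander.
- phone_stand: Dark silicone phone stand, 85 x 70 x 105 mm, origin under its middle. Bystander.
- bud_case: White earbud charging case lying flat, 60 x 50 x 25 mm, origin under its middle. Bystander.
- case0: Plastic game case on edge in a slot of the wooden rack, 190 x 15 x 135 mm, its top 145 mm above the bench, origin under its middle. Bystander.
- case1: Plastic game case on edge in a slot of the wooden rack, 190 x 15 x 135 mm, its top 145 mm above the bench, origin under its middle. Bystander.
- case2: Plastic game case on edge in a slot of the wooden rack, 190 x 15 x 135 mm, its top 145 mm above the bench, origin under its middle. Bystander.

How it is judged:
By the outcome, as a careful person would: the job done as asked, in the order asked, and still so for the second after the job is handed in, with the robot touching nothing.
It also fails if it takes over 58 s, if anything falls off the work surface, if the arm or the gripper's body presses on something with over 40 N, if the wrist force passes 120 N, or if a joint passes its speed limit or range.

## Working session

There is one attempt and no reset: what is moved stays moved. The work goes in short steps, Python scripts to look and compute and a tool call to move; the robot and the scene stay as the last step left them, time stands still between calls to the robot, and variables do not carry over. Pictures are saved under pics/ and viewed, at most 10 in all, crops included, and the job is handed in when it is done.

Besides the shell and the picture viewer there is one more tool, called after "Call:" by a JSON object that holds its "api" and its "payload". send_rows: Moves the arm, as the interface text tells. Its arguments: {"type":"object","properties":{"moves":{"type":"array"},"grip_force":{"type":"number"}},"required":["moves"]}

```bash
mkdir -p pics; python3 - <<'E'
from rig import sense, grab_frame
import cv2,pickle
s=sense();print(s)
for n in ("scene","top"):
    f=grab_frame(n);pickle.dump(f,open(n+".pkl","wb"));cv2.imwrite(f"pics/{n}.png",cv2.resize(f["img"][:,:,::-1],(800,600),interpolation=cv2.INTER_CUBIC))
    print(n,f["mtx"],f["dist"],f["rvec"],f["tvec"])
E
```

```text
{'clock': 0.0, 'qpos': array([-1.11740134e+00,  3.53683484e-01,  1.63414337e+00,  1.75303728e-05,
        1.15520303e+00, -2.37950561e-03]), 'qvel': array([-0.00145269,  0.0004243 ,  0.00121382,  0.00084951,  0.00168381,
       -0.0003388 ]), 'joint_efforts': array([-1.30607928e-03, -6.05260992e+01, -3.42056644e+01, -2.42288679e-04,
        9.34372918e-03, -1.15171616e-05]), 'eef_pos': array([ 274.91314325, -560.77831025,  247.53564862]), 'tcp_rot': array([-3.14015547e+00, -1.94477891e-05,  4.55767386e-01]), 'contact_force': array([-0.44091311,  0.22739265, -0.3302613 ]), 'wrist_torque': array([-0.01026585,  0.01150419,  0.02661401]), 'grasp_force': 0.0, 'opening': 1.0017280471713144}
scene [[471.9998663    0.         275.25692193]
 [  0.         471.9998663  201.54176805]
 [  0.           0.           1.        ]] [-0.1127352  0.         0.         0.         0.       ] [ 2.34628161  0.62031624 -0.22616146] [-507.17243635  -96.01105051 1625.69580956]
top [[396.52508858   0.         281.89712965]
 [  0.         396.52508858 208.15030241]
 [  0.           0.           1.        ]] [0.00866492 0.         0.         0.         0.        ] [ 2.1718931  -2.17354431  0.10756283] [  58.50087846  532.02450709 1302.18164096]
```

View pics/scene.png

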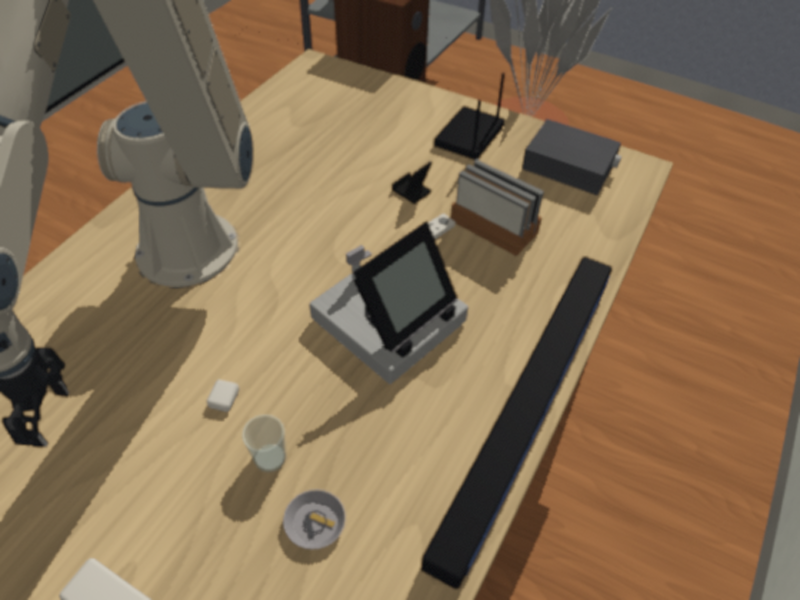

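View pics/top.png

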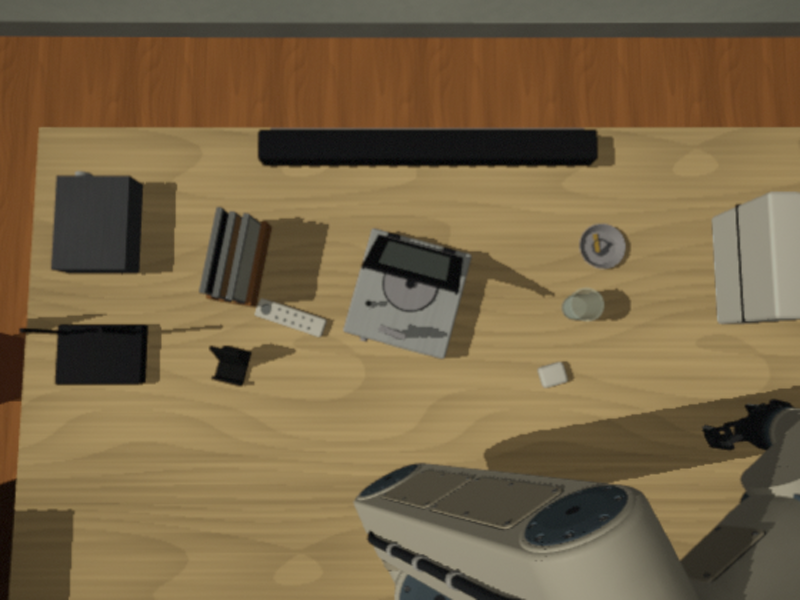

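The scene view shows the player at about (390,310) with its cover standing open and the catch at about (355,258). The top view shows the housing corners near (378,230), (470,250), (445,356) and (346,332). I'll enlarge the player in both views.

```bash
python3 - <<'E'
import cv2,pickle,numpy as np
t=pickle.load(open("top.pkl","rb"))["img"][155:255,235:335,::-1]
s=pickle.load(open("scene.pkl","rb"))["img"][150:270,210:335,::-1]
cv2.imwrite("pics/c1.png",cv2.resize(t,(600,600),interpolation=cv2.INTER_CUBIC))
cv2.imwrite("pics/c2.png",cv2.resize(s,(625,600),interpolation=cv2.INTER_CUBIC))
E
```

```text
(no output)
```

View pics/c1.png

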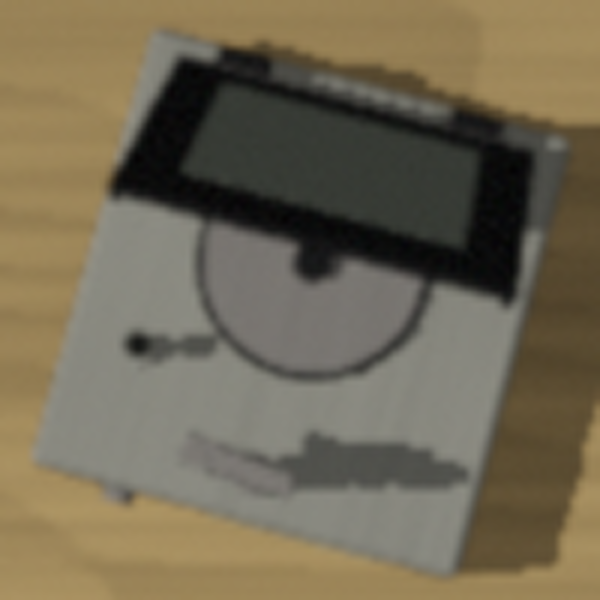

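View pics/c2.png

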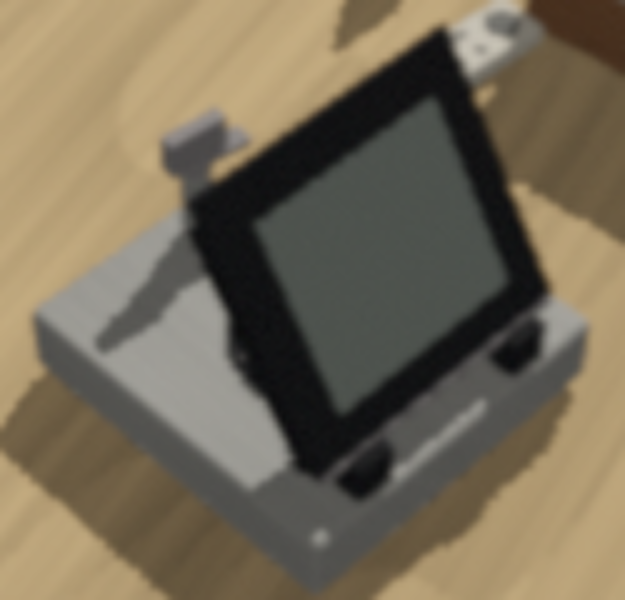

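The crops show the deck corners, the open plate and the catch bar clearly. In the top crop the bar is centred at about (238,466), and in the scene crop the bar top runs from (163,140) to (217,108). I'll fit the poses jointly.

```bash
cat > h.py <<'E'
import numpy as np,cv2,pickle
from scipy.optimize import least_squares
F={n:pickle.load(open(n+".pkl","rb")) for n in("top","scene")}
def proj(n,P):
    f=F[n];return cv2.projectPoints(np.atleast_2d(P).astype(float),f["rvec"],f["tvec"],f["mtx"],f["dist"])[0][:,0]
def px(n,u):
    return (np.array(u)+.5)/{"top":6,"scene":5}[n]-.5+{"top":(235,155),"scene":(210,150)}[n]
def W(p,P):
    c,s=np.cos(p[2]),np.sin(p[2]);P=np.atleast_2d(P)
    return np.c_[p[0]+c*P[:,0]-s*P[:,1],p[1]+s*P[:,0]+c*P[:,1],P[:,2]]
def cov(th,a,y,b): # panel (a,y,b)->player
    c,s=np.cos(th),np.sin(th);return [85+c*a+s*b,y,85-s*a+c*b]
def cat(ph,y,x,z): # along tongue y
    # phi=0 tongue +y ; clockwise -> +x
    return [-120+np.sin(ph)*y+np.cos(ph)*x,np.cos(ph)*y-np.sin(ph)*x,z]
E
python3 - <<'E'
from h import *
obs=[("top",(155,32),lambda p:[105,120,60]),("top",(567,142),lambda p:[105,-120,60]),("top",(455,575),lambda p:[-145,-120,60]),("top",(37,462),lambda p:[-145,120,60]),
("top",(113,192),lambda p:cov(p[3],-185,100,-4)),("top",(510,303),lambda p:cov(p[3],-185,-100,-4)),
("scene",(37,315),lambda p:[-145,-120,60]),("scene",(320,540),lambda p:[105,-120,60]),("scene",(587,322),lambda p:[105,120,60]),
("scene",(445,25),lambda p:cov(p[3],-185,100,0)),("scene",(193,203),lambda p:cov(p[3],-185,-100,0)),
("top",(240,467),lambda p:[-120,0,151]),("scene",(163,140),lambda p:cat(p[4],-22,-6,151)),("scene",(250,138),lambda p:cat(p[4],39,8,123)),("scene",(217,106),lambda p:cat(p[4],22,-6,151))]
r=lambda p:np.concatenate([proj(n,W(p,f(p)))[0]-px(n,u) for n,u,f in obs])
# initial: center from top
best=min((least_squares(r,[x0,y0,yw,1,.1],loss="soft_l1") for x0 in(500,700) for y0 in(-100,200) for yw in(-.3,.3)),key=lambda q:q.cost)
p=best.x;print(p,best.cost);print(np.round(r(p).reshape(-1,2),1))
for n,P in dict(hinge=[85,0,85],edge=cov(p[3],-185,0,4),grip=[-120,0,137]).items():print(n,W(p,P))
np.save("p.npy",p)
E
```

```text
[ 5.61866783e+02  4.36032077e+01  3.11510085e+01 -3.03989151e+01
  5.74277998e-02] 11.238400580568749
[[-0.9 -1.8]
 [ 0.8 -1.3]
 [ 0.1  0.3]
 [-1.8 -0.3]
 [-1.9 -0.2]
 [ 0.5 -0.3]
 [-2.  -0.7]
 [-0.4  2.3]
 [ 1.8 -0.4]
 [ 0.1 -0.8]
 [-0.8 -0.1]
 [ 1.8  0.1]
 [-0.9 -0.1]
 [ 0.4 -0.3]
 [-0.4 -0.2]]
hinge [[643.9014699   21.34764436  85.        ]]
edge [[553.28573908  45.93119804 244.45356132]]
grip [[446.0531067   75.02282651 137.        ]]
```

Call:
{"api": "send_rows", "payload": {"moves": [[[0.01,0.03,0.018,0,0,0.04,-1],[0.013,0.03,0.018,0,0,0.04,-1],[0.013,0.03,0.018,0,0,0.04,-1],[0.013,0.03,0.018,0,0,0.04,-1],[0.013,0.03,0.018,0,0,0.04,-1],[0.013,0.03,0.018,0,0,0.04,-1],[0.013,0.03,0.018,0,0,0.04,-1],[0.013,0.03,0.018,0,0,0.04,-1],[0.013,0.03,0.018,0,0,0.04,-1],[0.013,0.03,0.018,0,0,0.04,-1]]]}}

```text
clock: 1.1
eef_pos: [402.2, -259.8, 428.8]
tcp_rot: [-3.141, 0.0, 0.857]
contact_force: [0.3, -0.6, -0.2]
opening: 0.0
grasp_force: 0.0
```

Call:
{"api": "send_rows", "payload": {"moves": [[[0.013,0.03,0.002,0,0,0.04,-1],[0.013,0.03,0.0,0,0,0.04,-1],[0.013,0.03,0.0,0,0,0.04,-1],[0.013,0.03,0.0,0,0,0.04,-1],[0.013,0.03,0.0,0,0,0.04,-1],[0.013,0.03,0.0,0,0,0.04,-1],[0.013,0.03,0.0,0,0,0.04,-1],[0.013,0.03,0.0,0,0,0.04,-1],[0.013,0.03,0.0,0,0,0.04,-1],[0,0,0,0,0,0,-1]]]}}

```text
clock: 2.1
eef_pos: [519.9, 11.7, 429.6]
tcp_rot: [-3.14, -0.001, 1.22]
contact_force: [0.6, -0.9, 0.9]
opening: -0.001
grasp_force: 0.0
```

```bash
python3 - <<'E'
from rig import sense, grab_frame
import cv2,pickle
s=sense();f=grab_frame("wrist");f["s"]=s;pickle.dump(f,open("wrist.pkl","wb"))
print(s["clock"],s["eef_pos"],s["tcp_rot"],s["qpos"],s["contact_force"]);print(f["T_tool_cam"],f["mtx"],f["dist"])
cv2.imwrite("pics/w1.png",cv2.resize(f["img"][:,:,::-1],(800,600),interpolation=cv2.INTER_CUBIC))
E
```

```text
2.1 [519.94599123  11.69836665 429.61112194] [-3.14048078e+00 -8.73073742e-04  1.21990772e+00] [1.88497646e-02 5.97577063e-02 1.60737699e+00 1.22145099e-03
 1.47517926e+00 3.69620830e-01] [ 0.62007508 -0.8683091   0.86399697]
[[ 3.60708764e-04 -9.61013328e-01 -2.76501814e-01  7.02110526e+01]
 [ 9.99999433e-01  6.23600072e-04 -8.62849388e-04 -3.79959382e-01]
 [ 1.00163631e-03 -2.76501346e-01  9.61013009e-01 -1.25161754e+02]
 [ 0.00000000e+00  0.00000000e+00  0.00000000e+00  1.00000000e+00]] [[376.92576717   0.         281.25484068]
 [  0.         376.92576717 213.68389407]
 [  0.           0.           1.        ]] [0.00274757 0.         0.         0.         0.        ]
```

View pics/w1.png

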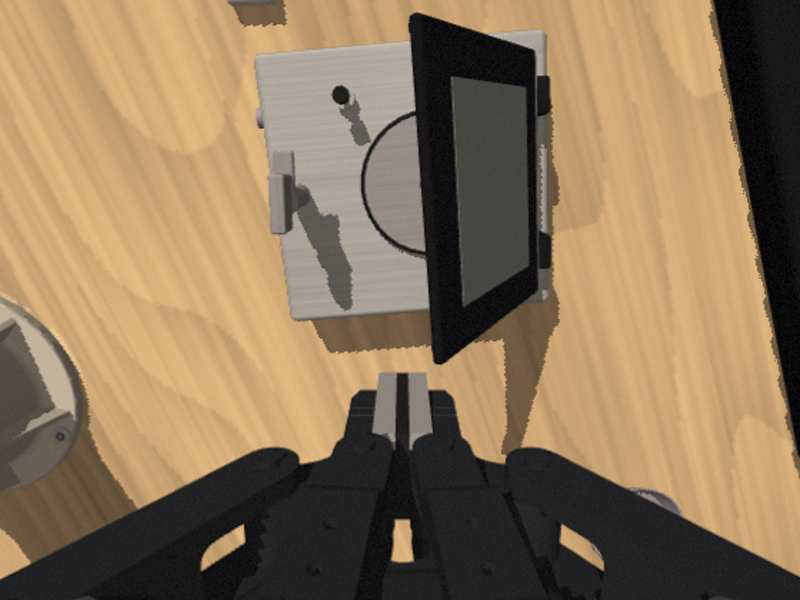

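The wrist view shows the deck corners at (256,55), (293,320), (546,30) and (547,300). The cover's front-edge corners are at (411,14) and (436,363), and the catch bar is at about (281,204). I'll crop the catch.

```bash
python3 - <<'E'
import cv2,pickle,numpy as np
i=pickle.load(open("wrist.pkl","rb"))["img"][:,:,::-1]
cv2.imwrite("pics/c3.png",cv2.resize(i[100:170,180:250],(560,560),interpolation=cv2.INTER_CUBIC))
E
```

```text
(no output)
```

View pics/c3.png

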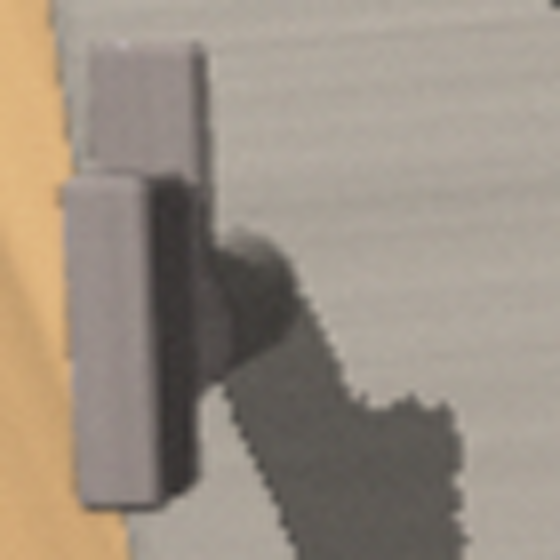

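```bash
cat >> h.py <<'E'
from scipy.spatial.transform import Rotation as Ro
F["wrist"]=f=pickle.load(open("wrist.pkl","rb"))
T=np.eye(4);T[:3,:3]=Ro.from_euler("xyz",f["s"]["tcp_rot"]).as_matrix();T[:3,3]=f["s"]["eef_pos"]
V=np.linalg.inv(T@f["T_tool_cam"]);f["rvec"]=cv2.Rodrigues(V[:3,:3])[0];f["tvec"]=V[:3,3]
E
python3 - <<'E'
from h import *
a=lambda u:(np.array(u)+.5)*.7-.5
b=lambda u:(np.array(u)+.5)/8-.5+(180,100)
k=lambda *v:(lambda p:list(v))
B=lambda y,x,z:(lambda p:cat(p[4],y,x,z))
C=lambda y,bb:(lambda p:cov(p[3],-185,y,bb))
obs=[("wrist",a((256,55)),k(-145,120,60)),("wrist",a((293,320)),k(-145,-120,60)),("wrist",a((546,30)),k(105,120,60)),("wrist",a((548,300)),k(105,-120,60)),
("wrist",a((411,14)),C(100,-4)),("wrist",a((433,363)),C(-100,-4)),
("wrist",b((65,178)),B(22,-6,151)),("wrist",b((148,176)),B(22,6,151)),("wrist",b((160,507)),B(-22,6,151)),("wrist",b((78,507)),B(-22,-6,151)),
("wrist",b((88,45)),B(39,-8,123)),("wrist",b((203,45)),B(39,8,123))]
for n in "top","scene":
  pass
t=lambda u:px("top",u);s=lambda u:px("scene",u)
obs2=[("top",t((155,32)),k(105,120,60)),("top",t((567,142)),k(105,-120,60)),("top",t((455,575)),k(-145,-120,60)),("top",t((37,462)),k(-145,120,60)),("top",t((113,192)),C(100,-4)),("top",t((510,303)),C(-100,-4)),
("scene",s((445,25)),C(100,0)),("scene",s((193,203)),C(-100,0)),("scene",s((163,140)),B(-22,-6,151)),("scene",s((217,106)),B(22,-6,151))]
for O in obs,obs+obs2:
  r=lambda p:np.concatenate([proj(n,W(p,g(p)))[0]-u for n,u,g in O])
  q=least_squares(r,[562,44,-.265,1.017,.06],loss="soft_l1");p=q.x
  print(np.round(p,3),q.cost);print(np.round(r(p).reshape(-1,2),1).tolist())
  for n,P in dict(hinge=[85,0,85],edge=cov(p[3],-185,0,4),grip=[-120,0,137]).items():print(n,W(p,P))
np.save("p.npy",p)
E
```

```text
[ 5.58481e+02  4.12950e+01 -2.75000e-01  1.02200e+00  9.30000e-02] 14.756741107423444
[[-2.8, -1.7], [-2.2, 2.1], [2.7, -1.6], [1.2, 3.1], [-0.3, -0.6], [0.1, 2.5], [-0.7, -0.3], [0.5, 0.2], [0.7, 0.9], [-0.2, 0.7], [0.0, -0.6], [0.2, -0.3]]
hinge [[640.28078976  18.19226704  85.        ]]
edge [[550.64244268  43.50843467 244.89077018]]
grip [[442.9979138   73.91000974 137.        ]]
[ 5.58798e+02  4.16280e+01 -2.73000e-01  1.02200e+00  9.30000e-02] 23.169842470724515
[[-2.8, -1.8], [-1.8, 2.1], [2.6, -2.2], [1.6, 2.6], [-0.3, -1.2], [0.7, 2.1], [-0.5, -0.4], [0.6, 0.0], [1.0, 0.8], [0.1, 0.6], [0.1, -0.7], [0.3, -0.5], [0.0, -1.1], [1.6, -0.1], [0.3, 1.5], [-1.4, 0.3], [-1.1, 0.3], [1.2, 0.8], [-0.7, -0.6], [-2.2, -0.2], [-2.0, -0.4], [-1.1, -0.2]]
hinge [[640.65559563  18.72893169  85.        ]]
edge [[551.05417608  43.79394001 244.9510268 ]]
grip [[443.23459691  73.95527744 137.        ]]
```

```bash
cat >> h.py <<'E'
def tcp(p,th,a=-165,y=-45,off=0,half=15):
    P=np.array(cov(th,a,y,4+off))+[half,0,17];return W(p,P)[0]
E
python3 - <<'E'
from h import *
p=np.load("p.npy")
pre=tcp(p,p[3],off=20);print("pre",pre)
l=None
for th in [1.022,.9,.8,.7,.6,.5,.4,.3,.25,.2,.15,.1,.05]:
    c=tcp(p,th);print(th,c.round(1),None if l is None else (c-l).round(1));l=c
E
```

```text
pre [579.85434286 -10.9901409  255.31200057]
1.022 [563.4  -6.4 244.9] None
0.9 [547.2  -1.9 233.7] [-16.2   4.5 -11.1]
0.8 [535.    1.5 223.2] [-12.2   3.4 -10.6]
0.7 [523.9   4.7 211.4] [-11.1   3.1 -11.8]
0.6 [514.    7.4 198.5] [ -9.9   2.8 -12.9]
0.5 [505.4   9.8 184.6] [ -8.6   2.4 -13.9]
0.4 [498.1  11.9 169.9] [ -7.3   2.  -14.7]
0.3 [492.3  13.5 154.6] [ -5.8   1.6 -15.4]
0.25 [490.   14.2 146.7] [-2.3  0.7 -7.9]
0.2 [488.   14.7 138.7] [-2.   0.5 -8. ]
0.15 [486.4  15.1 130.6] [-1.6  0.4 -8.1]
0.1 [485.3  15.5 122.5] [-1.2  0.3 -8.2]
0.05 [484.5  15.7 114.2] [-0.8  0.2 -8.2]
```

Call:
{"api": "send_rows", "payload": {"moves": [[[0.03,-0.011,0,0,0,-0.016,-1],[0.03,-0.012,0,0,0,0,-1],[0,0,-0.034,0,0,0,-1],[0,0,-0.034,0,0,0,-1],[0,0,-0.034,0,0,0,-1],[0,0,-0.034,0,0,0,-1],[0,0,-0.034,0,0,0,-1],[0,0,-0.004,0,0,0,-1],[0,0,0,0,0,0,-1]]]}}

```text
clock: 3.05
eef_pos: [578.6, -14.9, 256.1]
tcp_rot: [-3.14, 0.001, 1.199]
contact_force: [-0.5, 0.6, 0.7]
opening: 0.001
grasp_force: 0.0
```

Call:
{"api": "send_rows", "payload": {"moves": [[[-0.0055,0.0015,-0.0035,0,0,0,-1],[-0.0055,0.0015,-0.0035,0,0,0,-1],[-0.0055,0.0015,-0.0035,0,0,0,-1],[-0.0055,0.0015,-0.0035,0,0,0,-1],[-0.0055,0.0015,-0.004,0,0,0,-1],[-0.0055,0.0015,-0.004,0,0,0,-1]]]}}

```text
clock: 3.65
eef_pos: [546.2, -5.1, 234.6]
tcp_rot: [3.14, -0.0, 1.2]
contact_force: [0.8, -0.6, 4.2]
opening: 0.0
grasp_force: 1.4
```

Call:
{"api": "send_rows", "payload": {"moves": [[[-0.006,0.002,-0.0055,0,0,0,-1],[-0.006,0.002,-0.0055,0,0,0,-1],[-0.0055,0.0015,-0.006,0,0,0,-1],[-0.0055,0.0015,-0.006,0,0,0,-1],[-0.005,0.0015,-0.0065,0,0,0,-1],[-0.005,0.0015,-0.0065,0,0,0,-1],[-0.0045,0.001,-0.007,0,0,0,-1],[-0.004,0.001,-0.007,0,0,0,-1]]]}}

```text
clock: 4.45
eef_pos: [504.1, 7.0, 183.6]
tcp_rot: [-3.141, -0.0, 1.2]
contact_force: [-0.2, 0.5, 3.4]
opening: -0.002
grasp_force: 1.3
```

Call:
{"api": "send_rows", "payload": {"moves": [[[-0.004,0.001,-0.007,0,0,0,-1],[-0.0035,0.001,-0.0075,0,0,0,-1],[-0.003,0.001,-0.0077,0,0,0,-1],[-0.003,0.001,-0.0077,0,0,0,-1],[-0.0023,0.0007,-0.008,0,0,0,-1],[-0.002,0.0005,-0.008,0,0,0,-1]]]}}

```text
clock: 5.05
eef_pos: [486.3, 12.0, 137.6]
tcp_rot: [-3.141, 0.0, 1.2]
contact_force: [-1.3, -0.8, 3.0]
opening: 0.002
grasp_force: 1.2
```

Call:
{"api": "send_rows", "payload": {"moves": [[[-0.0005,0,-0.003,0,0,0,-1],[-0.0005,0,-0.002,0,0,0,-1],[-0.0002,0,-0.001,0,0,0,-1]]]}}

```text
clock: 5.35
eef_pos: [485.6, 12.1, 132.2]
tcp_rot: [-3.141, -0.0, 1.2]
contact_force: [-0.9, 0.6, 2.9]
opening: -0.001
grasp_force: 1.2
```

Call:
{"api": "send_rows", "payload": {"moves": [[[0,0,-0.001,0,0,0,-1],[-0.0002,0,-0.001,0,0,0,-1]]]}}

```text
clock: 5.55
eef_pos: [485.6, 12.0, 130.5]
tcp_rot: [3.141, -0.0, 1.2]
contact_force: [-0.6, 0.6, 1.8]
opening: -0.001
grasp_force: 1.2
```

Call:
{"api": "send_rows", "payload": {"moves": [[[-0.0002,0,-0.001,0,0,0,-1],[-0.0002,0,-0.001,0,0,0,-1]]]}}

```text
clock: 5.75
eef_pos: [485.2, 12.1, 128.5]
tcp_rot: [3.141, -0.0, 1.2]
contact_force: [-1.0, 1.5, 2.8]
opening: -0.0
grasp_force: 1.2
```

Call:
{"api": "send_rows", "payload": {"moves": [[[-0.0001,0,-0.001,0,0,0,-1],[-0.0001,0,-0.001,0,0,0,-1]]]}}

```text
clock: 5.95
eef_pos: [484.9, 12.1, 126.4]
tcp_rot: [3.141, -0.0, 1.2]
contact_force: [-0.9, 2.1, 2.8]
opening: -0.005
grasp_force: 1.2
```

Call:
{"api": "send_rows", "payload": {"moves": [[[-0.0002,0,-0.001,0,0,0,-1],[-0.0001,0,-0.001,0,0,0,-1]]]}}

```text
clock: 6.15
eef_pos: [484.6, 12.0, 124.3]
tcp_rot: [3.141, -0.0, 1.2]
contact_force: [-1.3, 1.3, 2.9]
opening: 0.004
grasp_force: 1.2
```

Call:
{"api": "send_rows", "payload": {"moves": [[[-0.0001,0,-0.001,0,0,0,-1]]]}}

```text
clock: 6.25
eef_pos: [484.5, 12.0, 123.3]
tcp_rot: [3.141, -0.0, 1.2]
contact_force: [0.3, 0.8, 2.8]
opening: 0.001
grasp_force: 1.2
```

Call:
{"api": "send_rows", "payload": {"moves": [[[-0.0001,0,-0.001,0,0,0,-1]]]}}

```text
clock: 6.35
eef_pos: [484.4, 12.0, 122.3]
tcp_rot: [3.142, -0.0, 1.2]
contact_force: [0.1, 1.2, 2.0]
opening: -0.0
grasp_force: 1.2
```

Call:
{"api": "send_rows", "payload": {"moves": [[[-0.0001,0,-0.001,0,0,0,-1]]]}}

```text
clock: 6.45
eef_pos: [484.3, 12.0, 121.3]
tcp_rot: [3.141, -0.0, 1.2]
contact_force: [0.0, 2.6, 2.5]
opening: 0.001
grasp_force: 1.2
```

Call:
{"api": "send_rows", "payload": {"moves": [[[-0.0001,0,-0.001,0,0,0,-1]]]}}

```text
clock: 6.55
eef_pos: [484.1, 12.0, 120.3]
tcp_rot: [3.142, -0.0, 1.2]
contact_force: [-0.2, 1.5, 2.1]
opening: 0.001
grasp_force: 1.2
```

Call:
{"api": "send_rows", "payload": {"moves": [[[-0.0001,0,-0.0008,0,0,0,-1]]]}}

```text
clock: 6.65
eef_pos: [484.0, 12.0, 119.5]
tcp_rot: [3.142, -0.0, 1.2]
contact_force: [0.3, 1.5, 2.5]
opening: -0.003
grasp_force: 1.2
```

Call:
{"api": "send_rows", "payload": {"moves": [[[-0.0001,0,-0.0008,0,0,0,-1]]]}}

```text
clock: 6.75
eef_pos: [484.0, 12.0, 118.7]
tcp_rot: [3.142, -0.0, 1.2]
contact_force: [0.5, 2.4, 2.8]
opening: 0.0
grasp_force: 1.3
```

Call:
{"api": "send_rows", "payload": {"moves": [[[-0.0001,0,-0.0008,0,0,0,-1]]]}}

```text
clock: 6.85
eef_pos: [483.9, 12.0, 118.0]
tcp_rot: [3.141, -0.0, 1.2]
contact_force: [0.1, 1.2, 3.9]
opening: 0.003
grasp_force: 2.0
```

Call:
{"api": "send_rows", "payload": {"moves": [[[-0.0001,0,-0.0008,0,0,0,-1]]]}}

```text
clock: 6.95
eef_pos: [483.8, 12.1, 117.3]
tcp_rot: [3.141, -0.0, 1.2]
contact_force: [-1.2, 2.3, 5.6]
opening: 0.0
grasp_force: 2.8
```

Call:
{"api": "send_rows", "payload": {"moves": [[[0,0,0.005,0,0,0,-1],[0,0,0.02,0,0,0,-1],[0,0,0.03,0,0,0,-1],[0,0,0.03,0,0,0,0.3],[-0.013,0.02,0.02,0,0,0,0.3],[-0.014,0.021,0,0,0,0,0.3],[-0.0135,0.021,0,0,0,0,0.3],[0,0,0,0,0,0,0.3],[0,0,0,0,0,0,0.3]]], "grip_force": 20}}

```text
clock: 7.85
eef_pos: [443.2, 73.9, 222.4]
tcp_rot: [3.141, 0.0, 1.201]
contact_force: [0.8, -1.0, -0.1]
opening: 0.652
grasp_force: 0.0
```

```bash
python3 - <<'E'
from rig import sense, grab_frame
import cv2,pickle
s=sense();f=grab_frame("wrist");f["s"]=s;pickle.dump(f,open("wrist.pkl","wb"))
print(s["eef_pos"],s["tcp_rot"],s["opening"],s["qpos"])
cv2.imwrite("pics/w2.png",cv2.resize(f["img"][:,:,::-1],(800,600),interpolation=cv2.INTER_CUBIC))
from h import *
p=np.load("p.npy")
P=W(p,[cat(p[4],y,x,151) for y,x in((22,-6),(22,6),(-22,6),(-22,-6))])
print((proj("wrist",P)/.7).round(0).tolist())
for th in (.05,.07,.09,.11):print(th,(proj("wrist",W(p,[cov(th,-185,100,4),cov(th,-185,-100,4)]))/.7).round(0).tolist())
E
```

```text
[443.16859435  73.9427217  222.35515731] [3.14109810e+00 3.64240342e-04 1.20130792e+00] 0.6523758385288299 [ 1.62397961e-01  1.06591927e-01  2.02083251e+00 -6.65248856e-04
  1.01392681e+00  5.32237813e-01]
[[387.0, 284.0], [419.0, 284.0], [419.0, 391.0], [388.0, 391.0]]
0.05 [[428.0, 74.0], [459.0, 479.0]]
0.07 [[429.0, 73.0], [461.0, 483.0]]
0.09 [[431.0, 71.0], [462.0, 487.0]]
0.11 [[432.0, 70.0], [464.0, 491.0]]
```

View pics/w2.png

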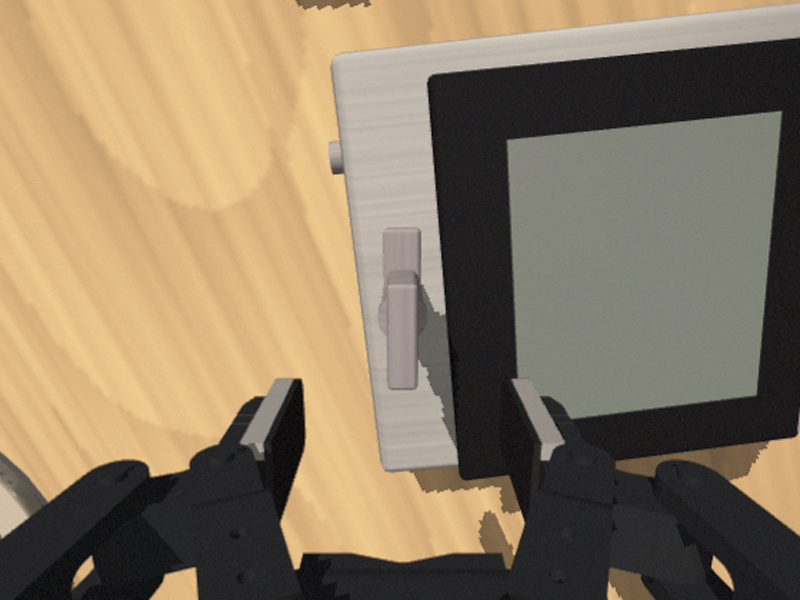

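The wrist view shows the bar at (387–418, 285–389), which matches the prediction within 2 px. The cover is down, with its edge corners at (428,75) and (459,479). Next I descend and grip.

Call:
{"api": "send_rows", "payload": {"moves": [[[0,0,-0.02,0,0,0,0.3],[0,0,-0.02,0,0,0,0.3],[0,0,-0.02,0,0,0,0.3],[0,0,-0.012,0,0,0,0.3],[0,0,-0.006,0,0,0,0.3],[0,0,0,0,0,0,0.0],[0,0,0,0,0,0,-0.3]]]}}

```text
clock: 8.6
eef_pos: [443.7, 73.9, 144.6]
tcp_rot: [3.141, -0.0, 1.2]
contact_force: [-0.5, -0.4, 0.6]
opening: 0.355
grasp_force: 0.0
```

Call:
{"api": "send_rows", "payload": {"moves": [[[0,0,0,0,0,0,-0.5],[0,0,0,0,0,0,-0.6],[0,0,0,0,0,0,-0.7],[0,0,0,0,0,0,-0.8],[0,0,0,0,0,0,-1],[0,0,0,0,0,0,-1],[0,0,0,0,0,0,-1]]], "grip_force": 20}}

```text
clock: 9.3
eef_pos: [443.3, 74.1, 144.7]
tcp_rot: [3.141, -0.0, 1.2]
contact_force: [-1.9, 0.8, 6.3]
opening: 0.137
grasp_force: 21.4
```

Call:
{"api": "send_rows", "payload": {"moves": [[[0,0,0,0,0,-0.05,-1],[0,0,0,0,0,-0.09,-1],[0,0,0,0,0,-0.09,-1],[0,0,0,0,0,-0.09,-1],[0,0,0,0,0,-0.09,-1],[0,0,0,0,0,-0.09,-1],[0,0,0,0,0,-0.09,-1],[0,0,0,0,0,-0.09,-1]]]}}

```text
clock: 10.1
eef_pos: [443.5, 74.0, 144.7]
tcp_rot: [3.141, -0.001, 0.516]
contact_force: [-0.2, 0.1, 5.2]
opening: 0.135
grasp_force: 21.4
```

```bash
python3 -c "
from rig import sense
s=sense();print(s['wrist_torque'],s['contact_force'],s['qpos'])"
```

```text
[-0.18266724  0.16796721  0.07884216] [-0.20891892  0.13417699  5.21463575] [ 1.62134979e-01  2.22333716e-01  2.09228952e+00 -3.08008725e-04
  8.26224972e-01  1.21676394e+00]
```

Call:
{"api": "send_rows", "payload": {"moves": [[[0,0,0,0,0,-0.09,-1],[0,0,0,0,0,-0.09,-1],[0,0,0,0,0,-0.09,-1],[0,0,0,0,0,-0.09,-1],[0,0,0,0,0,-0.09,-1],[0,0,0,0,0,-0.09,-1],[0,0,0,0,0,-0.09,-1],[0,0,0,0,0,-0.09,-1],[0,0,0,0,0,-0.04,-1],[0,0,0,0,0,0,-1]]]}}

```text
clock: 11.1
eef_pos: [443.5, 73.7, 144.6]
tcp_rot: [3.141, -0.001, -0.241]
contact_force: [-0.7, -3.3, 6.1]
opening: 0.135
grasp_force: 21.4
```

```bash
python3 -c "
from rig import sense
s=sense();print(s['wrist_torque'],s['contact_force'],s['qpos'])"
```

```text
[-0.4996633   0.2051033  -0.07042634] [-0.73448006 -3.34797879  6.09626699] [ 1.61845004e-01  2.22382976e-01  2.09232619e+00 -9.70549119e-04
  8.26239295e-01  1.97460264e+00]
```

Call:
{"api": "send_rows", "payload": {"moves": [[[0,0,0,0,0,-0.02,-1],[0,0,0,0,0,-0.01,-1],[0,0,0,0,0,0,-1]]]}}

```text
clock: 11.4
eef_pos: [443.5, 73.7, 144.7]
tcp_rot: [3.141, -0.001, -0.27]
contact_force: [-0.5, -3.1, 5.3]
opening: 0.136
grasp_force: 21.4
```

```bash
python3 -c "
from rig import sense
s=sense();print(s['wrist_torque'],s['contact_force'],s['tcp_rot'])"
```

```text
[-0.51900109  0.18906889  0.03009408] [-0.49710045 -3.09893098  5.25118217] [ 3.14121711e+00 -9.30105073e-04 -2.70125780e-01]
```

Call:
{"api": "send_rows", "payload": {"moves": [[[0,0,0,0,0,-0.02,-1],[0,0,0,0,0,-0.01,-1],[0,0,0,0,0,0,-1]]]}}

```text
clock: 11.7
eef_pos: [443.5, 73.7, 144.7]
tcp_rot: [3.141, -0.001, -0.299]
contact_force: [-0.6, -3.0, 5.7]
opening: 0.138
grasp_force: 26.7
```

```bash
python3 -c "
from rig import sense
s=sense();print(s['wrist_torque'],s['contact_force'],s['tcp_rot'])"
```

```text
[-0.43027745  0.20142576  0.58038198] [-0.62601876 -2.95555967  5.7251075 ] [ 3.14106355e+00 -1.03955506e-03 -2.99100196e-01]
```

Call:
{"api": "send_rows", "payload": {"moves": [[[0,0,0,0,0,-0.02,-1],[0,0,0,0,0,-0.01,-1],[0,0,0,0,0,0,-1]]]}}

```text
clock: 12.0
eef_pos: [443.6, 73.7, 144.7]
tcp_rot: [3.141, -0.001, -0.328]
contact_force: [-0.8, -2.1, 5.7]
opening: 0.137
grasp_force: 37.5
```

```bash
python3 -c "
from rig import sense
s=sense();print(s['wrist_torque'],s['contact_force'],s['tcp_rot'])"
```

```text
[-0.46824638  0.21167825  0.87380645] [-0.78721923 -2.09834615  5.70415502] [ 3.14092405e+00 -1.17513593e-03 -3.28316751e-01]
```

The torque jump shows the catch is on its end stop. I back off the twist, open and lift clear.

Call:
{"api": "send_rows", "payload": {"moves": [[[0,0,0,0,0,0.02,-1],[0,0,0,0,0,0.025,-1],[0,0,0,0,0,0,-0.6],[0,0,0,0,0,0,-0.3],[0,0,0,0,0,0,0.0],[0,0,0,0,0,0,0.2],[0,0,0,0,0,0,0.3]]]}}

```text
clock: 12.7
eef_pos: [443.2, 74.0, 144.1]
tcp_rot: [3.142, 0.0, -0.285]
contact_force: [0.6, 0.1, 0.4]
opening: 0.648
grasp_force: 0.0
```

Call:
{"api": "send_rows", "payload": {"moves": [[[0,0,0.01,0,0,0,0.3],[0,0,0.02,0,0,0,0.3],[0,0,0.03,0,0,0,0.3],[0,0,0.03,0,0,0,0.3],[-0.02,0,0.03,0,0,0,0.3],[-0.02,0,0.02,0,0,0,0.3],[0,0,0,0,0,0,0.3]]]}}

```text
clock: 13.4
eef_pos: [402.8, 74.2, 287.2]
tcp_rot: [-3.14, -0.004, -0.285]
contact_force: [0.0, -0.7, -0.4]
opening: 0.649
grasp_force: 0.0
```

```bash
python3 - <<'E'
from rig import sense, grab_frame
import cv2,pickle
s=sense();f=grab_frame("wrist");f["s"]=s;pickle.dump(f,open("wrist.pkl","wb"));print(s["eef_pos"],s["clock"])
t=grab_frame("top")["img"][120:270,120:460,::-1]
cv2.imwrite("pics/t2.png",cv2.resize(t,None,fx=2.3,fy=2.3,interpolation=cv2.INTER_CUBIC))
cv2.imwrite("pics/w3.png",cv2.resize(f["img"][:,:,::-1],(800,600),interpolation=cv2.INTER_CUBIC))
from h import *
p=np.load("p.npy")
for c in (1.571,1.5):print((proj("wrist",W(p,[cat(c,y,x,z) for y,x,z in((22,-6,151),(22,6,151),(-22,6,151),(-22,-6,151),(39,-8,123),(39,8,123))]))/.7).round(0).tolist())
E
```

```text
[402.76281127  74.17139931 287.21250717] 13.4
[[366.0, 171.0], [391.0, 170.0], [393.0, 262.0], [368.0, 262.0], [364.0, 135.0], [395.0, 134.0]]
[[362.0, 172.0], [388.0, 170.0], [396.0, 261.0], [371.0, 263.0], [359.0, 136.0], [390.0, 133.0]]
```

View pics/w3.png

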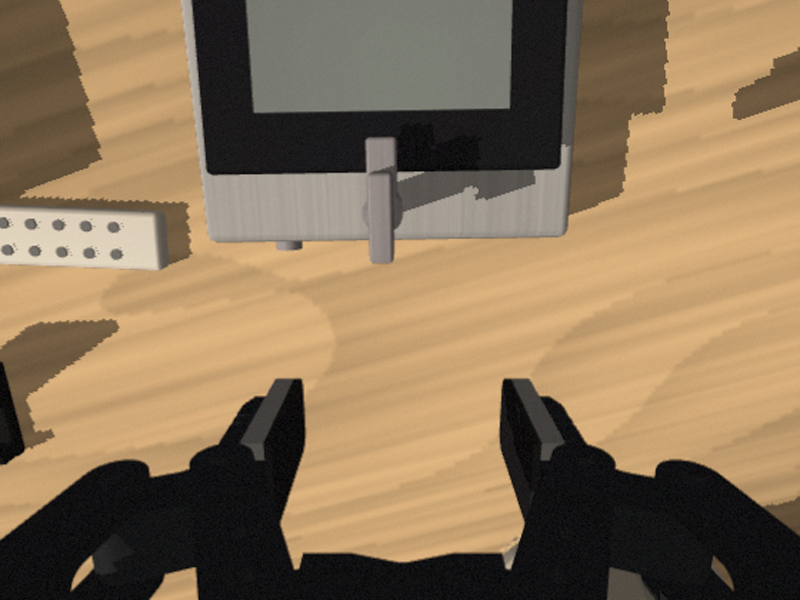

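The wrist view shows the catch bar at (370–394, 172–263), parallel to the player's x. The tongue at (366–396, 137) lies over the cover's front edge (y about 172), which matches the full-turn prediction. The gripper is clear of everything.

```bash
python3 -c "
from rig import sign_off
print(sign_off())"
```

```text
the job is handed in; nothing more can be done
None
```

The cover is closed onto its rubber stop, pressed at about 5.6 N in all, roughly 3 N of it on the pad. The catch is turned to its end stop with its tongue over the cover's front edge, the gripper touched nothing else, and I handed the job in at about 13 s; no verdict was shown.

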